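Stand up a gauge plate, hook it on the tool rail and slide it to its mark

TASK

Put the flat aluminium gauge plate back on the tool rail. It lies on the bench: first lean it, hook end up, against the tall face of the angle plate and let go of it; then take it again by the tab at its top, hook it over the rail near whichever end is farther from the dark band, and slide it along the rail, without unhooking it, until it hangs centred over the band; leave it hanging there freely and at rest, and do not disturb the brass bell or the two bottles standing near.

Things in the scene. Friction and masses are not known exactly. Their poses are not given: they have to be found in the camera images.
- gauge: Flat aluminium gauge plate with hook, 192 x 48 x 12 mm, 0.2 kg, lying flat at the start. Origin mid-width, mid-thickness, 80 mm from the foot edge; centre of mass 92 mm from it. x along it to the tab, y across it to the hook's open side, z out of the face now up. At the start the tab points roughly to the robot's right (to the angle plate), the hook's open side away from the robot.
- gauge_foot (a point): Middle of the foot edge, axes as the gauge. Along x from here (u, mm): body u 0 to 100, 48 wide, three round holes on the centre line; stem u 100 to 150 at y -24 to -11; crossbar u 150 to 166, 48 wide; lip at y 11 to 24 from the crossbar down to u 126; tab u 166 to 192, 30 wide. The throat (u 100 to 126, open to +y) lets the bar in.
- gauge_seat (a point): Closed upper end of the hook slot (u 150), mid-width, mid-thickness, axes as the gauge. The slot is 22 mm wide (y -11 to 11) and 24 mm deep behind the lip. Hung, this point is 6 mm above the rail bar's axis. The gauge goes on with its open side leading, from the robot's side of the rail, then down.
- gauge_tab (a point): Grip point on the tab (u 174), mid-width, mid-thickness, axes as the gauge. Gripped here across the 12 mm thickness, with the fingertips no farther down than u 152, the fingers clear the rail bar.
- angle_plate: Fixed dark steel angle plate. Rest face vertical, 100 mm wide, 95 mm high; origin at the middle of its bottom edge on the bench, y straight out of the face (roughly to the robot's left), x along the face, z up. Foot and ribs lie behind it, 85 mm deep. The gauge stands on the bench and leans on the face's top edge; bench friction holds it at 50 degrees or steeper.
- rail: Fixed tool rail: round horizontal steel bar 12 mm thick, axis 225 mm above the bench, between posts 150 mm either side of its middle (16 mm thick, 21 mm balls on top). Origin on the bench under the bar's middle, y along the bar, x across it away from the robot, z up. Feet 110 mm long in x, 12 mm high; flat bar 8 mm high between them. Nothing above the bar.
- mark: The mark: dark tape band 16 mm wide round the rail bar, no obstacle to sliding. Origin on the bar's axis at the middle of the band, axes as the rail; up to 80 mm either side of the bar's middle.
- bell: Bystander: brass bell flare standing on its 95 mm rim, 111 mm high, right of the angle plate. Origin at the centre of its underside.
- oil: Bystander: small oil bottle, 32 mm in diameter, 102 mm high, left of the rail. Origin at the centre of its underside.
- flux: Bystander: white bottle with a black cap, 42 mm in diameter, 109 mm high, behind the rail. Origin at the centre of its underside.

How it is judged:
On the way, in this order (a step that is already met when the one before it is completed fails the run):
1. the gauge, hook end up, leans against the angle plate on its own, 10 to 50 degrees from upright, let go and at rest (angle between gauge's own x axis and vertical between 0.17 and 0.87 rad and contact force between gauge and angle_plate above 0.05 N and height (world z) of gauge_foot below 0.015 m and contact force between gauge and the fingers below 0.1 N and contact force between gauge and the arm below 0.1 N and linear speed of gauge below 0.03 m/s and angular speed of gauge below 0.3 rad/s), for 0.3 s.
2. the gauge is hooked over the rail (its lip behind the bar) at least 60 mm along from the mark (x of gauge_seat in the frame of mark between -0.012 and 0.012 m and z of gauge_seat in the frame of mark between 0.001 and 0.016 m and angle between gauge's own x axis and vertical below 0.35 rad and (y of gauge_seat in the frame of mark between 0.06 and 0.35 m or y of gauge_seat in the frame of mark between -0.35 and -0.06 m)), for 0.1 s.
3. the gauge, still hooked over the rail, passes 20 to 50 mm from the mark (x of gauge_seat in the frame of mark between -0.012 and 0.012 m and z of gauge_seat in the frame of mark between 0.001 and 0.024 m and angle between gauge's own x axis and vertical below 0.35 rad and (y of gauge_seat in the frame of mark between 0.02 and 0.05 m or y of gauge_seat in the frame of mark between -0.05 and -0.02 m)), for 0.04 s.
At the end, for the whole second after the job is handed in: The gauge hangs by its hook on the rail, upright within 8 degrees, centred on the mark within 10 mm along the rail, at rest and touched by nothing else of the robot (x of gauge_seat in the frame of mark between -0.01 and 0.01 m and y of gauge_seat in the frame of mark between -0.01 and 0.01 m and z of gauge_seat in the frame of mark between 0.003 and 0.01 m and angle between gauge's own x axis and vertical below 0.15 rad and contact force between gauge and rail above 0.4 N and contact force between gauge and the fingers below 0.1 N and contact force between gauge and the arm below 0.1 N and linear speed of gauge below 0.03 m/s and angular speed of gauge below 0.3 rad/s).
It fails at once if the brass bell is moved by more than 30 mm (distance of bell from where it was at the start of the episode above 0.03 m).
It fails at once if the oil bottle is moved by more than 30 mm (distance of oil from where it was at the start of the episode above 0.03 m).
It fails at once if the white bottle is moved by more than 30 mm (distance of flux from where it was at the start of the episode above 0.03 m).
It also fails if it takes over 67 s, if anything falls off the work surface, if the arm or the gripper's body presses on something with over 40 N, if the wrist force passes 120 N, or if a joint passes its speed limit or range.

ROBOT

A 6-joint arm with a two-finger parallel gripper is mounted at the origin on a cart in front of the work surface, level with it; the furniture and walls round the work are solid. World frame = base frame: x ahead of the robot, y to its left, z up, the work surface at z = 0. Lengths are in m, angles in rad, forces in N, time in s.
With the tool pointing down it reaches from about 0.3 to 0.875 m from the base axis. Payload 6.4 kg.
Tool frame: the origin (TCP) lies midway between the tips of the shut fingers; the grasp point (between the pads) lies 19 mm behind it (env.grip_depth is the distance from the TCP to the grasp point, in m); z points along the fingers, y is the line along which they close (so a half turn about z gives the same grasp; the last joint's range is limited). The gripper opens to 85 mm and grips with 20 to 120 N. Pads are 22 mm wide; open, the fingers measure 114 mm over their backs; the gripper's body (76 mm by 85 mm) begins 54 mm behind the grasp point. The pads swing forward as they close: fully open they stand 13 mm farther back than shut.
Start: joints at [-1.312, 0.181, 1.607, -0, 1.354, -0.206], TCP at [0.258, -0.514, 0.231] pointing down, gripper open.
Joint ranges: [-2.99, 2.99], [-0.89, 2.07], [0.3, 2.58], [-1.14, 4.28], [0, 2.63], [-3.12, 3.12]. Speed limits (rad/s): [2.57, 2.57, 3.01, 3.14, 3.14, 3.14].

INTERFACE

Orientations are given as a rotation vector (axis times angle).
In Python, from station import env gives the robot as it stands.
- The arm moves only by the shell command python3 drive.py 'ROWS' [FORCE]. ROWS is 1 to 8 rows, parted by semicolons, with the numbers parted by spaces; each row has 5 numbers: the opening from 0.0 (shut) to 1.0 (fully open), then dx, dy, dz in m, then a turn about the tool's z in rad; each row shifts and turns the commanded pose from where the row before left it, along the tool's axes as they then stand; what a row does not reach is not made up. A row lasts 1/10 s, in which the tool goes at most 0.05 m and 0.15 rad, less where a joint would pass 70% of its speed; a pose out of reach is approached as far as the arm can. The fingers move at their own pace and stop on an object; FORCE is the grip in N (left out, the last holds). Time passes only in rows, so rows that do not move let the fingers close. It prints the time, the measured TCP pose, the force, the opening and the grip force at its end. Input that does not fit is refused with a message, and nothing moves.
- env.get_obs(): the state, without advancing time (a new reading comes with each control period).
- env.read_camera(name): name is "scene" or "top" or "wrist"; returns a dict with "pixels" (400x640x3 uint8, blue, green, red), "intrinsics" (3x3 intrinsics, pixels), "D" ([k1, k2, p1, p2, k3] as OpenCV has them; the pictures are not rectified), "pose" (4x4, takes a point from camera to world coordinates); the wrist camera has in their place "T_tool_cam" (4x4, takes a point from camera to tool coordinates, whose origin is the TCP and whose axes are the flange's). Camera axes: x right, y up, looking along -z (the intrinsics and any distortion apply to the point x, -y, -z); pixel columns grow to the right and rows downward; lengths in m; the calibration is good to about 2 mm. A picture is of the moment at which its call begins: read the wrist's pose just before it. There is no depth.
- env.hand_in(): hands the job in; it is judged then, once.
The state is a dict: "t": time; "joint_pos": joint angles; "qd": joint speeds; "tau": joint torques, N m; "tcp_pos": TCP position; "tool_rot": TCP orientation; "contact_force": force on the tool from outside, world axes, zero at the start; "wrist_torque": the same for the moment, N m; "opening": opening from 0.0 (shut) to 1.0 (fully open); "grip_force": force on a finger pad.
Only numpy, scipy, OpenCV 4.12 (cv2) and the standard library are available. Lean on these libraries where they do the work, as an engineer would, in place of code of your own. Each camera call takes 0.05 s, during which the arm holds its last target. There are 200 camera calls.

## Working session

There is one attempt and no reset: what is moved stays moved. The work goes in short steps, Python scripts to look and compute and a shell command to move; the robot and the scene stay as the last step left them, time stands still between calls to the robot, and variables do not carry over. Pictures are saved under pics/ and viewed, at most 10 in all, crops included, and the job is handed in when it is done.

```bash
ls; mkdir -p pics
python3 - <<'E'
from station import env
import cv2,numpy as np
print(env.get_obs()); print(env.grip_depth)
for n in("scene","top"):
    c=env.read_camera(n); cv2.imwrite(f"pics/{n}0.png",c["pixels"]); np.savez(f"pics/{n}0.npz",**c); print(c["intrinsics"],c["D"],c["pose"])
c=env.read_camera("wrist");print(c["T_tool_cam"],c["intrinsics"],c["D"])
E
```

```text
drive.py
pics
station.py
  5 drive.py
  3 station.py
  8 total
{'t': 0.0, 'joint_pos': array([-1.31228095e+00,  1.81521965e-01,  1.60803978e+00, -8.18732110e-06,
        1.35378578e+00, -2.06297977e-01]), 'qd': array([-4.23154168e-05, -2.62764410e-04, -2.48526596e-04, -4.15561115e-04,
       -7.35937949e-04, -4.28775379e-04]), 'tau': array([-1.34380003e-03, -4.44872189e+01, -3.51337123e+01, -4.99698563e-04,
        9.29112837e-03,  2.15682815e-05]), 'tcp_pos': array([ 0.25761446, -0.51343212,  0.23037952]), 'tool_rot': array([-3.05542310e+00, -7.23170827e-01,  8.44667539e-05]), 'contact_force': array([ 0.15580325,  0.54702665, -0.46635832]), 'wrist_torque': array([-0.02885352, -0.03735404, -0.02793055]), 'grip_force': 0.0, 'opening': 1.0056507072597274}
0.0187
[[400.93357399   0.         321.60214784]
 [  0.         400.93357399 198.30230804]
 [  0.           0.           1.        ]] [-0.07893714  0.          0.          0.          0.        ] [[-0.80085244  0.28607288 -0.52611566  0.03657781]
 [-0.59883741 -0.39046444  0
[... 277 characters left out ...]
  0.          0.          0.        ] [[ 0.0102254   0.99619084 -0.08659825  0.50272552]
 [-0.99984765  0.01141113  0.01320835  0.00668614]
 [ 0.01414622  0.08645     0.99615575  1.40375169]
 [ 0.          0.          0.          1.        ]]
[[-8.19019692e-05  9.54548015e-01  2.98057177e-01  7.57538017e-02]
 [ 9.99999990e-01  1.13281882e-04 -8.80066954e-05 -6.63066108e-04]
 [-1.17771094e-04  2.98057167e-01 -9.54548014e-01 -1.43484030e-01]
 [ 0.00000000e+00  0.00000000e+00  0.00000000e+00  1.00000000e+00]] [[323.3906208    0.         317.22706055]
 [  0.         323.3906208  194.85263566]
 [  0.           0.           1.        ]] [-0.02625949  0.          0.          0.          0.        ]
```
View pics/top0.png

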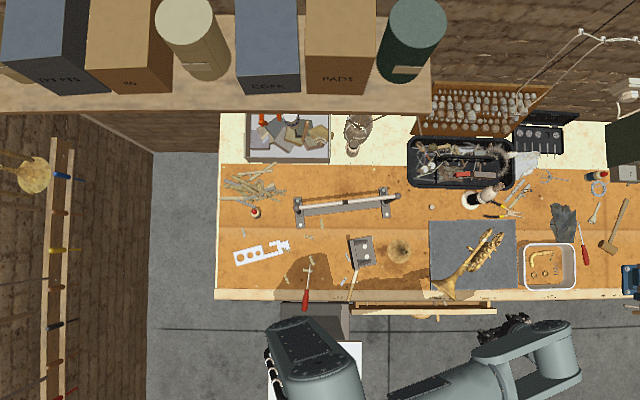

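View pics/scene0.png

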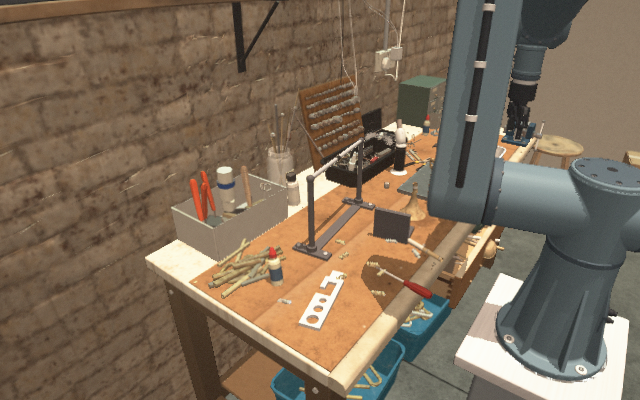

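The top view shows the gauge at about (262,252), the angle plate at (361,252), the bell at (400,252), and the rail from (298,205) to (387,196). The oil bottle is at about (255,213) and the flux bottle near (350,150). I'll zoom in to measure.

Run:
```python
import cv2
a=cv2.imread("pics/top0.png")[175:280,225:425]; cv2.imwrite("pics/tc.png",cv2.resize(a,None,fx=4,fy=4,interpolation=cv2.INTER_CUBIC))
b=cv2.imread("pics/scene0.png")[130:335,260:440]; cv2.imwrite("pics/sc.png",cv2.resize(b,None,fx=2.9,fy=2.9,interpolation=cv2.INTER_CUBIC))
```

View pics/tc.png

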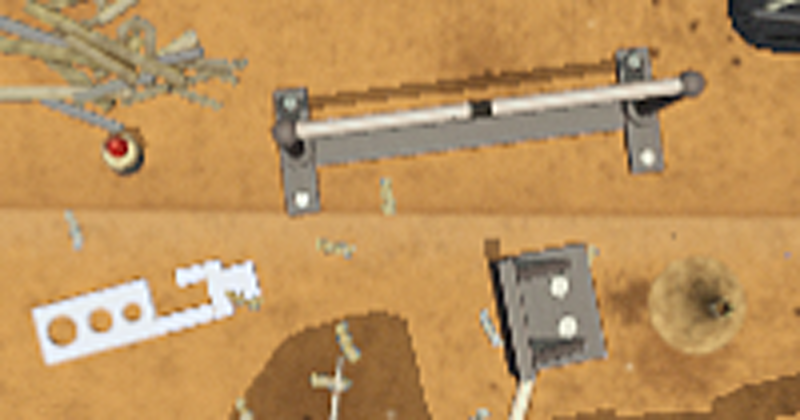

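View pics/sc.png

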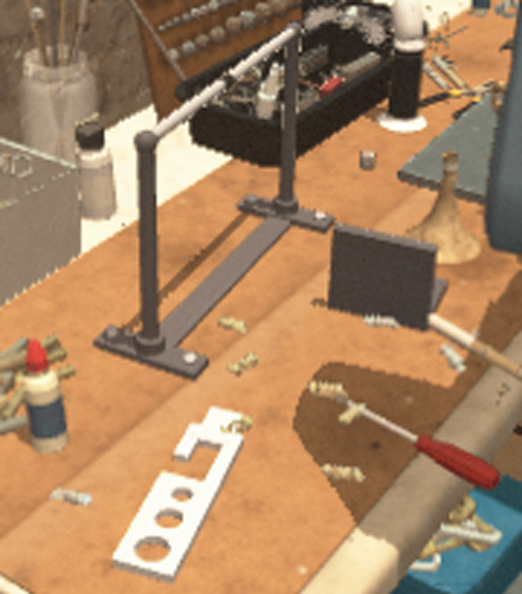

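The crops show the following (4x top crop, offset 225,175):
- Gauge foot corners at (33,310) and (50,363); tab end near (258,278).
- Dark band at (481,107), right of the bar's middle, if the balls at (288,133) and (693,83) are taken as its ends.
- Angle plate's top edge from (499,262) to (522,378); bell tip at (718,307); oil cap at (117,146).

```bash
cat > h.py <<'E'
import numpy as np,cv2
from scipy.spatial.transform import Rotation as R
def ray(c,uv):
    p=cv2.undistortPoints(np.array([[uv]],float),c["intrinsics"],c["D"])[0,0]
    T=np.array(c["pose"]); return T[:3,3],T[:3,:3]@np.array([p[0],-p[1],-1])
def onz(c,uv,z):
    o,d=ray(c,uv); return o+d*(z-o[2])/d[2]
def proj(c,X):
    T=np.linalg.inv(np.array(c["pose"])); X=np.atleast_2d(X); q=X@T[:3,:3].T+T[:3,3]
    q=q*[1,-1,-1]; return cv2.projectPoints(q,np.zeros(3),np.zeros(3),c["intrinsics"],c["D"])[0][:,0]
def tri(pairs):
    A=np.zeros((3,3));b=np.zeros(3)
    for c,uv in pairs:
        o,d=ray(c,uv); d=d/np.linalg.norm(d);P=np.eye(3)-np.outer(d,d);A+=P;b+=P@o
    x=np.linalg.solve(A,b); return x,[np.round(proj(c,x)[0]-uv,1) for c,uv in pairs]
E
python3 - <<'E'
from h import *
np.set_printoptions(precision=4,suppress=True)
t=dict(np.load("pics/top0.npz"));s=dict(np.load("pics/scene0.npz"))
T=lambda x,y:(225+x/4-.375,175+y/4-.375)
S=lambda x,y:(260+x/2.9-.33,130+y/2.9-.33)
for n,p,z in [("footL",(33,310),.012),("footR",(50,363),.012),("bodyL",(148,280),.012),("lip",(176,271),.012),("tabL",(252,263),.012),("tabR",(258,290),.012),("hole1",(62,331),.012),("hole2",(100,320),.012),("hole3",(133,312),.012),
 ("ballL",(288,133),.225),("ballR",(693,83),.225),("mark",(481,107),.231),
 ("plA",(499,262),.095),("plB",(522,378),.095),("plA2",(586,245),.008),("plB2",(605,358),.008),("railfoot LN",(302,200),.012),("railfoot LF",(291,103),.012),("RN",(648,157),.012),("RF",(634,61),.012),("oiltop",(117,146),.102),("belltop",(718,307),.111)]: print(n,onz(t,T(*p),z))
for n,p,z in [("footL",(113,563),.012),("footR",(175,577),.012),("h1",(153,549),.012),("h2",(169,518),.012),("h3",(182,494),.012),("tabL",(209,409),.012),("tabR",(242,414),.012)]: print("s",n,onz(s,S(*p),z))
for n,a,b in [("ballL",(288,133),(147,141)),("ballR",(693,83),(294,32)),("plA",(499,262),(333,227)),("plB",(522,378),(436,247)),("bell",(718,307),(450,155)),("oil",(117,146),(36,347))]: print(n,tri([(t,T(*a)),(s,S(*b))]))
print("flux base",onz(s,S(99,214),0),onz(s,S(90,125),.109))
E
```

```text
footL [0.4516 0.2838 0.012 ]
footR [0.4067 0.2681 0.012 ]
bodyL [0.4786 0.1855 0.012 ]
lip [0.4865 0.1616 0.012 ]
tabL [0.4941 0.0966 0.012 ]
tabR [0.4712 0.0911 0.012 ]
hole1 [0.4341 0.2584 0.012 ]
hole2 [0.4439 0.226  0.012 ]
hole3 [0.4511 0.1978 0.012 ]
ballL [0.5904 0.0581 0.225 ]
ballR [ 0.6307 -0.2396  0.225 ]
mark [ 0.6105 -0.0825  0.231 ]
plA [ 0.4975 -0.1081  0.095 ]
plB [ 0.4045 -0.1271  0.095 ]
plA2 [ 0.5124 -0.191   0.008 ]
plB2 [ 0.4155 -0.2075  0.008 ]
railfoot LN [0.5486 0.0545 0.012 ]
railfoot LF [0.6323 0.0652 0.012 ]
RN [ 0.5889 -0.2443  0.012 ]
RF [ 0.6724 -0.2324  0.012 ]
oiltop [0.5874 0.2013 0.102 ]
belltop [ 0.463  -0.2827  0.111 ]
s footL [0.4442 0.2899 0.012 ]
s footR [0.3996 0.2736 0.012 ]
s h1 [0.4292 0.2614 0.012 ]
s h2 [0.4391 0.2287 0.012 ]
s h3 [0.4468 0.2017 0.012 ]
s tabL [0.4906 0.104  0.012 ]
s tabR [0.4639 0.0927 0.012 ]
ballL (array([0.5903, 0.0579, 0.2219]), [array([0.1, 0.1]), array([-0.2, -0. ])])
ballR (array([ 0.6306, -0.2413,  0.219 ]), [array([0.2, 0.3]), array([-0.3, -0. ])])
plA (array([ 0.4972, -0.1085,  0.0912]), [array([0. , 0.1]), array([-0.1, -0. ])])
plB (array([ 0.4018, -0.1287,  0.0931]), [array([0.4, 0.8]), array([-1.1,  0. ])])
bell (array([ 0.4613, -0.2843,  0.1077]), [array([0.3, 0.5]), array([-0.6,  0. ])])
oil (array([0.5898, 0.204 , 0.0934]), [array([-0.4, -0.6]), array([1. , 0.1])])
flux base [ 0.801  -0.1155  0.    ] [ 0.8095 -0.1168  0.109 ]
```

```bash
python3 drive.py '1 0 0 0 -0.14;1 0 0 0 -0.14;1 0 0 0 -0.14;1 0 0 0 -0.14;1 0 0 0 -0.14;1 0 0 0 -0.14;1 0 0 0 -0.14;1 0 0 0 -0.14' 20
python3 drive.py '1 0 0 0 -0.14;1 0 0 0 -0.14;1 0.03 0.02 0 0;1 0.03 0.02 0 0;1 0.04 0.025 0 0;1 0.04 0.025 0 0;1 0.04 0.025 0 0;1 0.04 0.025 0 0'
python3 drive.py '1 0.04 0.025 0 0;1 0.04 0.025 0 0;1 0.04 0.025 0 0;1 0.04 0.025 0 0;1 0.04 0.025 0 0;1 0.04 0.025 0 0;1 0.04 0.025 0 0;1 0 0 0 0'
```

```text
t: 0.95
tcp_pos: [0.2577, -0.5137, 0.2309]
tool_rot: [-2.199, -2.243, -0.001]
contact_force: [0.2, 0.4, -0.6]
opening: 1.001
grip_force: 0.0
t: 1.75
tcp_pos: [0.328, -0.261, 0.231]
tool_rot: [-1.873, -2.522, -0.0]
contact_force: [1.3, -0.2, 0.8]
opening: 0.998
grip_force: 0.0
t: 2.55
tcp_pos: [0.4144, 0.0611, 0.2312]
tool_rot: [-1.862, -2.529, -0.003]
contact_force: [0.1, -1.8, -0.1]
opening: 0.998
grip_force: 0.0
```

```bash
python3 drive.py '1 0.03 0.03 0 0;1 0.03 0.02 0 0;1 0 0 0 0'
cat >> h.py <<'E'
def wrist(env,name):
    o=env.get_obs(); c=dict(env.read_camera("wrist")); T=np.eye(4);T[:3,:3]=R.from_rotvec(o["tool_rot"]).as_matrix();T[:3,3]=o["tcp_pos"]
    c["pose"]=T@np.array(c["T_tool_cam"]); cv2.imwrite(f"pics/{name}.png",c["pixels"]); np.savez(f"pics/{name}.npz",**c); return c,o
E
python3 - <<'E'
from station import env
from h import *
c,o=wrist(env,"w1"); print(o["tcp_pos"],o["joint_pos"])
E
```

```text
t: 2.85
tcp_pos: [0.4453, 0.1302, 0.2312]
tool_rot: [-1.868, -2.525, -0.001]
contact_force: [-1.0, -0.4, -0.9]
opening: 1.001
grip_force: 0.0
[0.44533919 0.13023877 0.23115111] [ 2.71040895e-02 -7.50178655e-02  1.87534420e+00  1.03659967e-03
  1.34128615e+00 -2.70360411e-01]
```

View pics/w1.png

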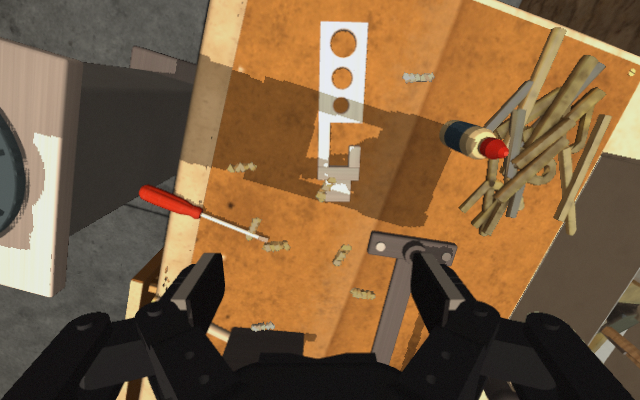

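The wrist view shows the gauge with its foot corners at (321,21) and (368,24) and the tab end at (326,200) to (350,201). The lip end is at about (354,146), and the tab is clear of the debris.

Run:
```python
from h import *
np.set_printoptions(precision=4,suppress=True)
c=dict(np.load("pics/w1.npz"));P=[(321,21),(368,24),(326,200),(350,201),(343,42),(342,77),(341,105),(318,180),(358,180)]
W=[onz(c,p,.012) for p in P]; print(np.array(W))
f=(W[0]+W[1])/2;t=(W[2]+W[3])/2;print(f,t,np.linalg.norm(t-f),np.degrees(np.arctan2(*(t-f)[1::-1])), np.linalg.norm(W[0]-W[1]),np.linalg.norm(W[7]-W[8]))
```

```text
[[0.4053 0.2728 0.012 ]
 [0.4517 0.2843 0.012 ]
 [0.4674 0.0923 0.012 ]
 [0.4949 0.0994 0.012 ]
 [0.4328 0.2607 0.012 ]
 [0.4425 0.2279 0.012 ]
 [0.4504 0.2004 0.012 ]
 [0.4512 0.1128 0.012 ]
 [0.4956 0.1264 0.012 ]]
[0.4285 0.2785 0.012 ] [0.4812 0.0958 0.012 ] 0.19015733959150144 -73.92210859607084 0.04783092575543494 0.04636322258826212
```

```bash
python3 drive.py '0.6 -0.024 0.012 0.04 0.016;0.6 -0.023 0.012 0.04 0;0.6 0 0 0.04 0;0.6 0 0 0.04 0;0.6 0 0 0.03 0;0.6 0 0 0.02 0;0.6 0 0 0.015 0;0.6 0 0 0 0'
```

```text
t: 3.7
tcp_pos: [0.4788, 0.0881, 0.0043]
tool_rot: [-1.892, -2.503, 0.005]
contact_force: [-0.8, 0.0, 0.1]
opening: 0.601
grip_force: 0.0
```

```bash
python3 drive.py '0.6 0.003 0.004 0.003 0;0.6 0 0 0 0;0.2 0 0 0 0;0.2 0 0 0 0;0.2 0 0 0 0;0.2 0 0 0 0' 25
```

```text
t: 4.3
tcp_pos: [0.4847, 0.0933, 0.0043]
tool_rot: [1.891, 2.507, 0.001]
contact_force: [-1.8, -0.8, 5.4]
opening: 0.334
grip_force: 24.4
```

```bash
python3 drive.py '0.2 0.001 0 -0.016 0;0.2 0.002 0 -0.016 0;0.2 0.004 0 -0.016 0;0.2 0.005 0 -0.016 0;0.2 0.006 0 -0.015 0;0.2 0.008 0 -0.015 0;0.2 0 0 0 0'
python3 - <<'E'
from station import env
from h import *
s=env.read_camera("scene");np.savez("pics/scene1.npz",**s);cv2.imwrite("pics/s1.png",cv2.resize(s["pixels"][130:335,260:500],None,fx=2.5,fy=2.5))
E
```

```text
t: 5.0
tcp_pos: [0.4783, 0.1191, 0.0994]
tool_rot: [1.889, 2.506, 0.004]
contact_force: [0.3, 1.1, -1.2]
opening: 0.334
grip_force: 25.1
```

View pics/s1.png

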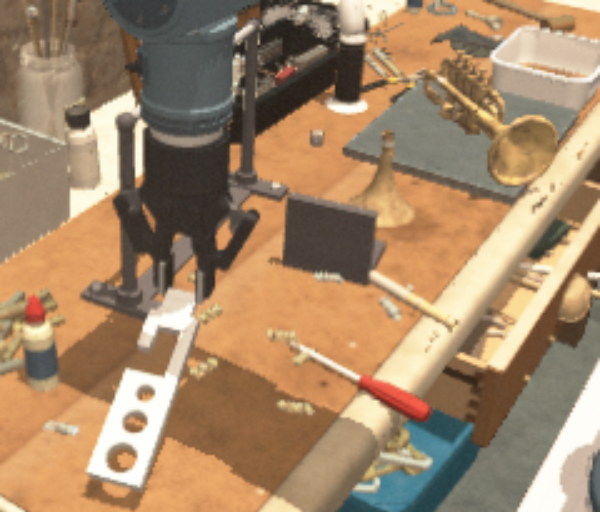

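```bash
python3 drive.py '0.2 0.009 0 -0.014 0;0.2 0.01 0 -0.013 0;0.2 0.011 0 -0.012 0;0.2 0.012 0 -0.011 0;0.2 0.013 0 -0.01 0;0.2 0.014 0 -0.009 0;0.2 0.015 0 -0.007 0;0.2 0.015 0 -0.006 0'; python3 drive.py '0.2 0.015 0 -0.006 0;0.2 0 0 -0.02 0;0.2 0 0 -0.02 0;0.2 0 0 0 0'
python3 - <<'E'
from station import env
from h import *
s=env.read_camera("scene");np.savez("pics/scene2.npz",**s);cv2.imwrite("pics/s2.png",cv2.resize(s["pixels"][130:335,240:440],None,fx=2.9,fy=2.9))
E
```

```text
t: 5.85
tcp_pos: [0.4494, 0.215, 0.1801]
tool_rot: [1.892, 2.508, 0.001]
contact_force: [0.6, -0.5, -2.0]
opening: 0.335
grip_force: 25.1
t: 6.25
tcp_pos: [0.447, 0.2294, 0.2283]
tool_rot: [1.889, 2.506, 0.007]
contact_force: [1.0, -1.3, -1.4]
opening: 0.334
grip_force: 25.1
```

View pics/s2.png

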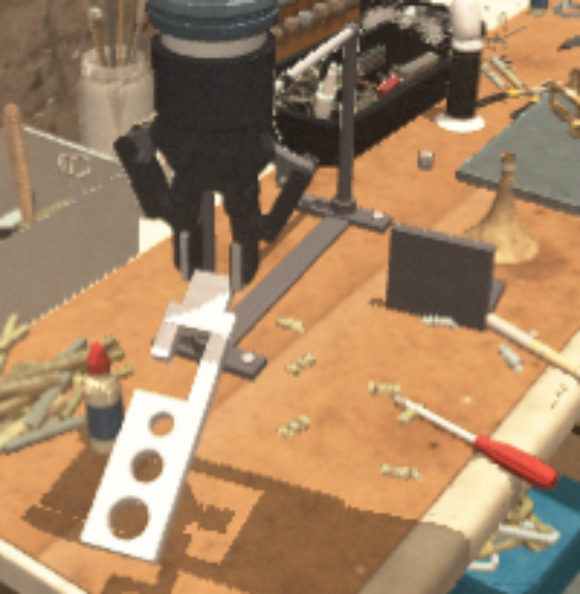

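The gauge is held by its tab and still tilted. In this crop the foot corners are at (82,540) and (152,557), and the tab top is at (193,271) to (231,277). I'll fit the tilt.

```bash
cat >> h.py <<'E'
def gpt(p,u,y,z):  # p: origin of foot xyz, yaw of y_g, tilt from upright
    yaw,th=p[3],p[4]; yg=np.array([np.cos(yaw),np.sin(yaw),0]); h=np.array([yg[1],-yg[0],0])
    xg=h*np.sin(th)+np.array([0,0,np.cos(th)]); zg=np.cross(xg,yg); return p[:3]+u*xg+y*yg+z*zg
def fit(c,obs,p0,free=(0,1,2,4)):
    from scipy.optimize import least_squares
    p0=np.array(p0,float);free=list(free)
    def f(q):
        p=p0.copy();p[free]=q
        return np.concatenate([proj(cc,gpt(p,*g))[0]-uv for cc,uv,g in [(o if len(o)==3 else (c,)+tuple(o)) for o in obs]])
    r=least_squares(f,p0[free],loss="soft_l1");p=p0.copy();p[free]=r.x;return p,np.sqrt(np.mean(f(r.x)**2))
E
python3 - <<'E'
from h import *
np.set_printoptions(precision=4,suppress=True)
s=dict(np.load("pics/scene2.npz"));S=lambda x,y:np.array((240+x/2.9-.33,130+y/2.9-.33))
obs=[(S(82,540),(0,24,.006)),(S(82,540),(0,.024,.006)),(S(152,557),(0,-.024,.006)),(S(193,271),(.192,.015,.006)),(S(231,277),(.192,-.015,.006)),(S(130,518),(.03,0,.006)),(S(163,423),(.085,0,.006)),(S(133,390),(.1,.024,.006))][1:]
print(fit(s,obs,[.43,.28,.05,.28,.5]),fit(s,obs,[.43,.28,.05,.28,.5],(0,1,2,3,4)))
E
```

```text
(array([0.4073, 0.379 , 0.1194, 0.28  , 0.9988]), np.float64(1.45236613061593)) (array([0.4099, 0.3764, 0.1158, 0.2709, 0.9797]), np.float64(1.4386276941796443))
```

```bash
python3 drive.py '0.2 -0.03 0 0 0;0.2 -0.048 0 0 0;0.2 -0.048 0 0 0;0.2 -0.048 0 0 0;0.2 -0.048 0 0 0;0.2 0 0 -0.05 0;0.2 0 0 0 0;0.2 0 0 0 0' 20;  python3 - <<'E'
from station import env
from h import *
s=env.read_camera("scene");np.savez("pics/scene3.npz",**s);t=env.read_camera("top");np.savez("pics/top3.npz",**t)
o=env.get_obs();p=proj(s,o["tcp_pos"])[0];print(o["tcp_pos"],p)
x,y=(p-[90,60]).astype(int);print(x,y)
cv2.imwrite("pics/s3.png",cv2.resize(s["pixels"][y:y+160,x:x+180],None,fx=3,fy=3))
E
```

```text
t: 7.1
tcp_pos: [0.5069, 0.0145, 0.2752]
tool_rot: [1.893, 2.506, 0.001]
contact_force: [-0.1, -0.1, -1.4]
opening: 0.337
grip_force: 24.5
[0.5055988  0.01523239 0.27342359] [349.23265589 161.50793874]
259 101
```

View pics/s3.png

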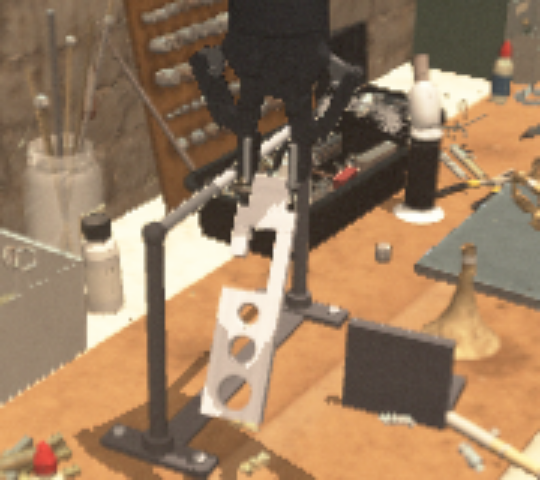

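The gauge now hangs steeper: foot corners at (201,411) and (259,428), lip end (238,255), body top-left (223,288).

Run:
```python
from h import *
np.set_printoptions(precision=4,suppress=True)
s=dict(np.load("pics/scene3.npz"));S=lambda x,y:np.array((259+x/3-.33,101+y/3-.33))
obs=[(S(201,411),(0,.024,.006)),(S(259,428),(0,-.024,.006)),(S(255,178),(.192,.015,.006)),(S(223,288),(.1,.024,.006)),(S(232,254),(.126,.024,.006))]
for p0 in (.3,.8): print(fit(s,obs,[.48,.1,.11,.28,p0]),fit(s,obs,[.48,.1,.11,.28,p0],(0,1,2,3,4)))
p=fit(s,obs,[.48,.1,.11,.28,.5])[0]
for u,y in((0,.024),(0,-.024),(.188,0)):print(gpt(p,u,y,0))
# silhouette colour stats
b=s["pixels"]; 
for q in [(220,380),(255,300),(275,200),(260,420)]:
    x,y=S(*q).astype(int);print(b[y,x])
```

```text
(array([0.4803, 0.1028, 0.1083, 0.28  , 0.5614]), np.float64(0.5462072906961183)) (array([0.4828, 0.0986, 0.1053, 0.2306, 0.4757]), np.float64(0.5293631700226562))
(array([0.4803, 0.1028, 0.1083, 0.28  , 0.5614]), np.float64(0.5462072863588081)) (array([0.4828, 0.0986, 0.1053, 0.2307, 0.4758]), np.float64(0.5293638634905746))
[0.5033 0.1094 0.1083]
[0.4572 0.0962 0.1083]
[0.5079 0.0066 0.2675]
[164 184 206]
[226 240 250]
[172 190 215]
[151 169 190]
```

Run:
```python
from h import *
s=dict(np.load("pics/scene3.npz"));S=lambda x,y:np.array((259+x/3-.33,101+y/3-.33))
obs=[(S(201,411),(0,.024,.006)),(S(259,428),(0,-.024,.006)),(S(255,178),(.192,.015,.006)),(S(223,288),(.1,.024,.006)),(S(232,254),(.126,.024,.006))]
P=np.array([.503,.023,.275])
for th in np.arange(.2,.7,.05):
    p=np.r_[0,0,0,.28,th]; p[:3]=P-gpt(p,.188,0,0)
    print(round(th,2),p[:3].round(3),[np.round(proj(s,gpt(p,*g))[0]-uv,1).tolist() for uv,g in obs])
```

```text
0.2 [0.493 0.059 0.091] [[6.3, -2.6], [5.4, -4.4], [-2.1, 0.2], [2.0, 0.3], [-0.2, 1.3]]
0.25 [0.49  0.068 0.093] [[5.1, -1.4], [4.3, -3.2], [-2.0, 0.0], [1.4, 0.6], [-0.6, 1.5]]
0.3 [0.488 0.076 0.095] [[3.8, -0.4], [3.3, -2.2], [-2.0, -0.1], [0.9, 0.9], [-1.0, 1.6]]
0.35 [0.485 0.085 0.098] [[2.6, 0.4], [2.2, -1.3], [-1.9, -0.3], [0.3, 1.0], [-1.4, 1.6]]
0.4 [0.483 0.093 0.102] [[1.4, 1.0], [1.1, -0.6], [-1.9, -0.4], [-0.3, 1.1], [-1.7, 1.6]]
0.45 [0.48  0.102 0.106] [[0.2, 1.5], [0.1, -0.1], [-1.9, -0.5], [-0.8, 1.0], [-2.1, 1.5]]
0.5 [0.478 0.11  0.11 ] [[-1.0, 1.8], [-1.0, 0.2], [-1.8, -0.6], [-1.3, 0.9], [-2.5, 1.3]]
0.55 [0.476 0.117 0.115] [[-2.2, 1.8], [-2.0, 0.3], [-1.8, -0.7], [-1.8, 0.7], [-2.8, 1.1]]
0.6 [0.474 0.125 0.12 ] [[-3.4, 1.7], [-3.0, 0.3], [-1.7, -0.9], [-2.3, 0.4], [-3.2, 0.8]]
0.65 [0.472 0.132 0.125] [[-4.6, 1.4], [-4.0, -0.0], [-1.7, -1.0], [-2.8, -0.0], [-3.5, 0.5]]
```

```bash
python3 drive.py '0.2 -0.02 -0.04 0 0;0.2 0.05 0 0 0;0.2 -0.05 0 0 0;0.2 0.05 0 0 0;0.2 -0.05 0 0 0;0.2 0.05 0 0 0;0.2 -0.05 0 0 0;0.2 0 0 0 0' 20; python3 drive.py '0.2 0 0 0 0;0.2 0 0 0 0';  python3 - <<'E'
from station import env
from h import *
s=env.read_camera("scene");np.savez("pics/scene4.npz",**s)
o=env.get_obs();print(o["tcp_pos"])
# find gauge mask automatically: bright, low saturation, vs. initial frame difference
a=np.load("pics/scene3.npz")["pixels"].astype(int);b=s["pixels"].astype(int)
def render(tcp,yaw,th):
    p=np.r_[0,0,0,yaw,th];yg=np.array([np.cos(yaw),np.sin(yaw),0]);h=np.array([yg[1],-yg[0],0])
    P=np.array(tcp)-.008*h+[0,0,.0017];p[:3]=P-gpt(p,.188,0,0)
    poly=[(0,.024),(.1,.024),(.1,-.011),(.15,-.011),(.15,.011),(.126,.011),(.126,.024),(.166,.024),(.166,-.024),(0,-.024)]
    m=np.zeros((400,640),np.uint8)
    q=np.array([proj(s,gpt(p,u,y,.006))[0] for u,y in poly])
    cv2.fillPoly(m,[np.round(q*16).astype(int)],1,shift=4);return m>0,p
hsv=cv2.cvtColor(s["pixels"],cv2.COLOR_BGR2HSV)
w=((hsv[...,1]<65)&(hsv[...,2]>140))
w3=cv2.cvtColor(np.load("pics/scene3.npz")["pixels"],cv2.COLOR_BGR2HSV);w3=(w3[...,1]<65)&(w3[...,2]>140)
for name,ww,tcp in(("3",w3,[.5056,.0152,.2734]),("4",w,o["tcp_pos"])):
  res=[]
  for th in np.arange(-.2,.8,.04):
    m,p=render(tcp,.28,th)
    for dx in range(-4,5,1):
      for dy in range(-4,5,1):
        M=np.roll(np.roll(m,dx,1),dy,0);D=cv2.dilate(M.astype(np.uint8),np.ones((9,9)))>0
        res.append(((M&ww).sum()-((D&~M)&ww).sum(),round(th,2),dx,dy,M.sum(),p[:3].round(3)))
  res.sort(key=lambda r:-r[0]);print(name,res[:4])
E
```

```text
t: 8.0
tcp_pos: [0.4736, -0.0146, 0.2735]
tool_rot: [-1.885, -2.512, 0.003]
contact_force: [1.3, -0.2, -1.1]
opening: 0.343
grip_force: 19.9
t: 8.2
tcp_pos: [0.4728, -0.015, 0.2741]
tool_rot: [-1.891, -2.505, 0.001]
contact_force: [0.2, 0.9, -2.1]
opening: 0.333
grip_force: 19.9
[ 0.47294399 -0.01522795  0.27440423]
3 [(np.int64(937), np.float64(0.56), 2, -1, np.int64(1308), array([0.476, 0.119, 0.116])), (np.int64(935), np.float64(0.52), 2, -1, np.int64(1318), array([0.478, 0.113, 0.112])), (np.int64(931), np.float64(0.52), 2, -2, np.int64(1318), array([0.478, 0.113, 0.112])), (np.int64(927), np.float64(0.56), 2, -2, np.int64(1308), array([0.476, 0.119, 0.116]))]
4 [(np.int64(747), np.float64(0.12), 2, -1, np.int64(1113), array([0.465, 0.014, 0.089])), (np.int64(741), np.float64(0.16), 3, -2, np.int64(1143), array([0.462, 0.021, 0.091])), (np.int64(740), np.float64(0.16), 3, -1, np.int64(1143), array([0.462, 0.021, 0.091])), (np.int64(733), np.float64(0.08), 2, -1, np.int64(1077), array([0.467, 0.007, 0.089]))]
```

```bash
python3 drive.py '0.2 0 0 0 0.08;0.2 -0.014 -0.007 0 0;0.2 -0.02 -0.009 0 0;0.2 -0.022 -0.009 0.01 0;0.2 -0.022 -0.009 0.02 0;0.2 -0.015 -0.007 0.02 0;0.2 -0.006 0 0.02 0;0.2 0 0 0 0' 25; python3 drive.py '0.2 0 0 0 0;0.2 0 0 0 0'
cat > sil.py <<'E'
from station import env
from h import *
def sil(yaw,name,yawc=None,P=None,ths=np.arange(-.2,.8,.03)):
    s=dict(env.read_camera("scene"));np.savez(f"pics/{name}.npz",**s);o=env.get_obs()
    hsv=cv2.cvtColor(s["pixels"],cv2.COLOR_BGR2HSV);w=(hsv[...,1]<65)&(hsv[...,2]>140)
    yg=np.array([np.cos(yaw),np.sin(yaw),0]);h=np.array([yg[1],-yg[0],0])
    if P is None:P=o["tcp_pos"]-.008*h+[0,0,.0017]
    poly=[(0,.024),(.1,.024),(.1,-.011),(.15,-.011),(.15,.011),(.126,.011),(.126,.024),(.166,.024),(.166,-.024),(0,-.024)];res=[]
    for th in ths:
        p=np.r_[0,0,0,yaw,th];p[:3]=P-gpt(p,.188,0,0);m=np.zeros((400,640),np.uint8)
        q=np.array([proj(s,gpt(p,u,y,.006))[0] for u,y in poly]);cv2.fillPoly(m,[np.round(q*16).astype(int)],1,shift=4)
        for dx in range(-4,9):
            for dy in range(-6,5):
                M=np.roll(np.roll(m,dx,1),dy,0);D=cv2.dilate(M,np.ones((9,9),np.uint8));sc=int(w[M>0].sum())-int(w[(D>0)&(M==0)].sum())
                res.append((sc,round(th,2),dx,dy,int(M.sum()),p[:3].round(3).tolist()))
    res.sort(key=lambda r:-r[0]);print(o["tcp_pos"],o["contact_force"]);print(*res[:4],sep="\n")
E
python3 -c "
from sil import *
sil(.197,'scene5')"
```

```text
t: 9.05
tcp_pos: [0.4509, -0.1205, 0.2025]
tool_rot: [-1.99, -2.423, 0.001]
contact_force: [-0.9, 1.1, -2.7]
opening: 0.327
grip_force: 26.5
t: 9.25
tcp_pos: [0.4532, -0.1205, 0.2062]
tool_rot: [1.99, 2.43, 0.0]
contact_force: [0.0, -0.3, -1.4]
opening: 0.329
grip_force: 26.6
[ 0.45334369 -0.12050501  0.2063091 ] [-0.55115617  0.51749847 -1.80141279]
(658, np.float64(0.22), 3, -1, 955, [0.444, -0.072, 0.025])
(654, np.float64(0.25), 3, -2, 958, [0.443, -0.067, 0.026])
(650, np.float64(0.19), 2, -1, 928, [0.445, -0.078, 0.023])
(648, np.float64(0.22), 3, -2, 955, [0.444, -0.072, 0.025])
```

```bash
python3 drive.py '0.2 -0.007 -0.002 0 0;0.2 -0.006 -0.001 0 0;0.2 0 0 0.01 0;0.2 0 0 0.007 0;0.2 0 0 0.003 0;0.2 0 0 0 0;0.2 0 0 0 0' ; python3 drive.py '0.2 0 0 0.002 0;0.2 0 0 0.001 0;0.2 0 0 0 0'
```

```text
t: 10.0
tcp_pos: [0.4521, -0.1337, 0.1847]
tool_rot: [-1.99, -2.429, 0.0]
contact_force: [-0.7, 2.0, -1.7]
opening: 0.331
grip_force: 25.6
t: 10.3
tcp_pos: [0.4527, -0.1342, 0.1824]
tool_rot: [1.991, 2.43, 0.0]
contact_force: [0.1, 2.5, -0.6]
opening: 0.329
grip_force: 25.8
```

```bash
python3 -c "
from sil import *
sil(.197,'scene6',ths=np.arange(0,.5,.02))"
```

```text
[ 0.45266473 -0.13416398  0.1824235 ] [-0.02297187  2.80834294 -0.28752818]
(680, np.float64(0.3), 1, -1, 970, [0.44, -0.072, 0.005])
(675, np.float64(0.32), 1, -1, 978, [0.44, -0.068, 0.006])
(668, np.float64(0.28), 1, -1, 961, [0.441, -0.075, 0.003])
(667, np.float64(0.4), 2, -2, 991, [0.437, -0.055, 0.011])
```

```bash
python3 drive.py '0.2 0 0 0.002 0;0.2 0 0 0.002 0;0.2 0 0 0 0;0.2 0 0 0 0'
```

```text
t: 10.75
tcp_pos: [0.454, -0.1352, 0.1803]
tool_rot: [1.988, 2.427, 0.0]
contact_force: [-0.4, 1.0, 9.0]
opening: 0.334
grip_force: 27.4
```

```bash
python3 drive.py '0.2 0 0 -0.001 0;0.5 0 0 0 0;0.6 0 0 0 0;0.6 0 0 0 0;0.6 0 0 -0.03 0;0.6 0 0 -0.04 0;0.6 0 0 0 0;0.6 0 0 0 0'; python3 -c "
from sil import *
sil(.197,'scene7',P=np.array([.4525,-.1275,.182]),ths=np.arange(0,.6,.02))"
```

```text
t: 11.55
tcp_pos: [0.453, -0.1344, 0.25]
tool_rot: [1.99, 2.428, 0.0]
contact_force: [-0.3, -0.3, -0.6]
opening: 0.602
grip_force: 0.0
[ 0.45232272 -0.13404216  0.24878434] [0.20049698 0.63437982 0.72579308]
(678, np.float64(0.36), 2, -1, 958, [0.44, -0.063, 0.006])
(678, np.float64(0.4), 2, -1, 980, [0.438, -0.056, 0.009])
(676, np.float64(0.38), 2, -1, 964, [0.439, -0.059, 0.007])
(676, np.float64(0.4), 2, -2, 980, [0.438, -0.056, 0.009])
```

```bash
python3 drive.py '1 0.02 0 -0.03 0;1 0.02 0 -0.03 0;1 0 0 0 0;1 0 0 0 0'
python3 - <<'E'
from station import env
from h import *
c,o=wrist(env,"w2"); print(o["tcp_pos"],o["tool_rot"])
cv2.imwrite("pics/w2c.png",cv2.resize(c["pixels"][60:360,180:460],None,fx=2,fy=2,interpolation=cv2.INTER_CUBIC))
p=np.r_[.441,-.07,.002,.197,.3]
for g in [(0,.024,.006),(0,-.024,.006),(.192,.015,.006),(.192,-.015,.006)]: print(proj(c,gpt(p,*g)))
E
```

```text
t: 12.0
tcp_pos: [0.4444, -0.0946, 0.3084]
tool_rot: [-1.99, -2.431, 0.001]
contact_force: [-0.3, 0.6, -0.3]
opening: 1.004
grip_force: 0.0
[ 0.44444638 -0.09460926  0.30837819] [-1.98953670e+00 -2.43052189e+00  5.52950320e-04]
[[336.31682664 129.32713325]]
[[301.19825745 129.26234701]]
[[336.66373198 216.91348981]]
[[302.43458626 216.859981  ]]
```

View pics/w2c.png

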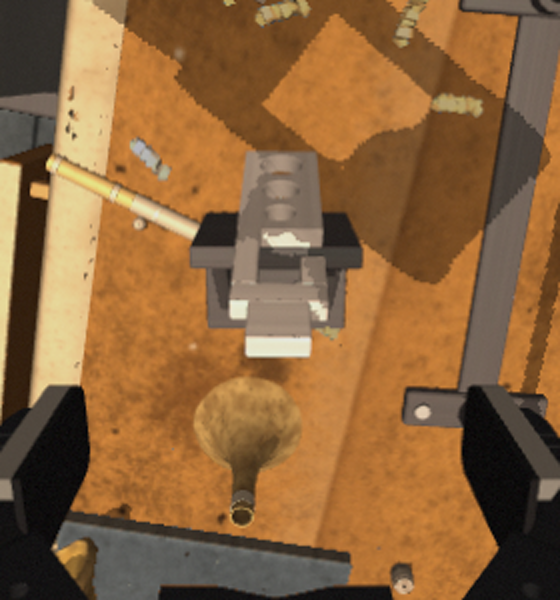

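The wrist crop shows the gauge leaning freely on the plate, hook open side away from the robot. The foot edge runs from (245,152) to (316,152), the tab end's upper edge from (246,337) to (310,337), and its lower edge is at row 357.

Run:
```python
from h import *
from scipy.optimize import least_squares
c=dict(np.load("pics/w2.npz"));C=lambda x,y:np.array((180+x/2-.25,60+y/2-.25))
obs=[(C(245,152),(0,-.024,.006)),(C(316,152),(0,.024,.006)),(C(246,337),(.192,-.015,.006)),(C(310,337),(.192,.015,.006)),(C(246,357),(.192,-.015,-.006)),(C(310,357),(.192,.015,-.006))]
P=lambda q:np.r_[q[0],q[1],.006*np.sin(q[3]),q[2],q[3]]
f=lambda q:np.concatenate([proj(c,gpt(P(q),*g))[0]-uv for uv,g in obs])
r=least_squares(f,[.44,-.07,.2,.3]);p=P(r.x);print(p.round(4),r.fun.round(1))
for u in(.174,.18,.192):print(u,gpt(p,u,0,0).round(4),gpt(p,u,0,.006).round(4),gpt(p,u,0,-.006).round(4))
```

```text
[ 0.4436 -0.0783  0.0019  0.1725  0.3139] [-0.2 -0.5 -0.8  0.4 -0.5 -0.3  1.2  0.5 -0.5 -0.4  0.4  0.4]
0.174 [ 0.4529 -0.1312  0.1673] [ 0.4519 -0.1256  0.1692] [ 0.4538 -0.1369  0.1655]
0.18 [ 0.4532 -0.1331  0.1731] [ 0.4522 -0.1274  0.1749] [ 0.4542 -0.1387  0.1712]
0.192 [ 0.4538 -0.1367  0.1845] [ 0.4528 -0.1311  0.1863] [ 0.4548 -0.1423  0.1826]
```

```bash
python3 drive.py '0.6 0 0 0 0.145;0.6 0 0 0 0.145;0.6 0 0 0 0.145;0.6 0 0 0 0.145;0.6 0 0 0 0.145;0.6 0 0 0 0.145;0.6 0 0 0 0.145;0.6 0 0 0 0.145' 30; python3 drive.py '0.6 0 0 0 0.145;0.6 0 0 0 0.145;0.6 0 0 0 0.145;0.6 0.002 0.02 0.02 0;0.6 0 0.018 0.04 0;0.6 0 0 0.03 0;0.6 0 0 0 0;0.6 0 0 0 0'; python3 -c "
from station import env
print(env.get_obs())"
```

```text
t: 12.85
tcp_pos: [0.4438, -0.0951, 0.3069]
tool_rot: [-2.998, -0.93, 0.005]
contact_force: [0.4, -0.2, 0.3]
opening: 0.599
grip_force: 0.0
t: 13.65
tcp_pos: [0.4524, -0.1319, 0.2182]
tool_rot: [-3.128, -0.272, 0.004]
contact_force: [0.2, 0.4, 0.5]
opening: 0.598
grip_force: 0.0
{'t': 13.65, 'joint_pos': array([-5.36273098e-01, -4.15577622e-02,  1.87066331e+00,  4.00829176e-05,
        1.31592289e+00,  8.61321244e-01]), 'qd': array([ 0.00910304, -0.03504875, -0.04487883,  0.00013392,  0.00203049,
       -0.00158048]), 'tau': array([-2.24898616e-01, -3.05554283e+01, -3.25514317e+01, -1.63772749e-02,
        1.29135215e-02, -4.04128965e-03]), 'tcp_pos': array([ 0.45242908, -0.1318606 ,  0.21823306]), 'tool_rot': array([-3.12778965, -0.27153285,  0.00434506]), 'contact_force': array([0.24471823, 0.38132715, 0.46043241]), 'wrist_torque': array([-0.014398  , -0.00842884,  0.00956247]), 'grip_force': 0.0, 'opening': 0.5981903645182137}
```

```bash
python3 drive.py '0.6 0.001 0 0.02 0;0.6 0 0 0.02 0;0.6 0 0 0.015 0;0.6 0 0 0.008 0;0.6 0 0 0 0;0.6 0 0 0 0'; python3 -c "
from sil import *
sil(.1725,'scene8',P=np.array([.4536,-.1355,.181]),ths=np.arange(.1,.5,.02))"
```

```text
t: 14.25
tcp_pos: [0.455, -0.1322, 0.1576]
tool_rot: [3.129, 0.273, 0.002]
contact_force: [-0.0, -0.7, 0.2]
opening: 0.604
grip_force: 0.0
[ 0.45510453 -0.13225766  0.15769377] [0.61700483 0.01542272 0.06983328]
(670, np.float64(0.34), 1, 0, 956, [0.443, -0.074, 0.004])
(670, np.float64(0.36), 1, 0, 956, [0.442, -0.07, 0.005])
(660, np.float64(0.4), 2, 0, 974, [0.441, -0.063, 0.008])
(658, np.float64(0.42), 2, 0, 980, [0.44, -0.06, 0.009])
```

```bash
python3 drive.py '0.45 0 -0.004 0 0;0.45 -0.001 -0.006 0 0;0.45 0 -0.007 0 0;0.45 0 -0.008 0 0;0.45 -0.001 -0.008 0 0;0.45 0 -0.007 0 0;0.45 0 -0.006 0 0;0.45 0 -0.004 0 0'; python3 drive.py '0.45 0 -0.004 0 0;0.35 0 0 0 0;0.25 0 0 0 0;0.2 0 0 0 0;0.1 0 0 0 0;0.05 0 0 0 0;0.05 0 0 0 0;0.05 0 0 0 0' 40; python3 -c "
from sil import *
o=env.get_obs()
sil(.1725,'scene9',P=o['tcp_pos']+[0,0,.032],ths=np.arange(-.2,.4,.02))"
```

```text
t: 15.1
tcp_pos: [0.4434, -0.0822, 0.1563]
tool_rot: [-3.13, -0.273, 0.0]
contact_force: [0.3, -0.1, -0.4]
opening: 0.446
grip_force: 0.0
t: 15.9
tcp_pos: [0.443, -0.0791, 0.1564]
tool_rot: [3.13, 0.272, 0.0]
contact_force: [0.8, 0.3, 1.2]
opening: 0.132
grip_force: 39.4
[ 0.44301037 -0.07910988  0.1563829 ] [ 0.28385304 -0.19236722  0.28918322]
(615, np.float64(0.04), 1, -2, 874, [0.442, -0.072, 0.001])
(611, np.float64(0.06), 1, -2, 871, [0.441, -0.068, 0.001])
(607, np.float64(0.08), 1, -3, 896, [0.44, -0.064, 0.001])
(607, np.float64(0.1), 1, -3, 917, [0.44, -0.061, 0.001])
```

Run:
```python
from h import *
d=np.array([-.134,.991,0]);m=np.array([.6105,-.0905,.225])
for n in("top0","scene0","scene8"):
    c=dict(np.load(f"pics/{n}.npz"));g=cv2.cvtColor(c["pixels"],cv2.COLOR_BGR2GRAY).astype(float)
    for z in(0,.004):
      out=[]
      for s in np.arange(-.13,.131,.004):
        v=[cv2.remap(g.astype(np.float32),np.float32([[q[0]]]),np.float32([[q[1]+k]]),1)[0,0] for q in [proj(c,m+s*d+[0,0,z])[0]] for k in(-.5,0,.5)]
        out.append(int(np.mean(v)))
      print(n,z,out)
```

```text
top0 0 [217, 219, 224, 225, 218, 219, 217, 219, 225, 223, 218, 216, 213, 216, 223, 223, 218, 214, 216, 217, 222, 223, 219, 216, 216, 216, 223, 222, 221, 217, 215, 219, 234, 48, 53, 52, 94, 207, 223, 221, 218, 217, 215, 215, 221, 222, 222, 216, 215, 215, 220, 222, 219, 217, 214, 217, 219, 221, 222, 217, 215, 215, 218, 220, 221, 218]
top0 0.004 [216, 216, 222, 226, 219, 218, 217, 217, 224, 225, 219, 216, 213, 214, 221, 224, 218, 215, 216, 216, 220, 224, 221, 216, 217, 215, 221, 224, 222, 218, 215, 217, 232, 51, 52, 52, 85, 201, 223, 224, 219, 218, 216, 214, 219, 224, 223, 218, 216, 215, 219, 223, 221, 218, 215, 217, 219, 223, 223, 218, 216, 215, 218, 222, 223, 219]
scene0 0 [215, 228, 214, 219, 207, 214, 217, 218, 225, 214, 223, 218, 221, 225, 219, 224, 216, 227, 226, 226, 224, 222, 216, 223, 224, 224, 225, 220, 219, 217, 196, 130, 81, 72, 90, 148, 197, 220, 223, 220, 218, 224, 224, 224, 224, 223, 218, 225, 224, 223, 221, 224, 226, 225, 224, 224, 224, 224, 225, 225, 224, 224, 223, 224, 225, 224]
scene0 0.004 [137, 147, 148, 128, 131, 128, 142, 152, 149, 142, 127, 152, 167, 169, 166, 14
[... 233 characters left out ...]
97, 209, 205, 198]
scene8 0 [231, 243, 230, 236, 225, 232, 235, 235, 242, 232, 239, 237, 239, 242, 236, 241, 231, 242, 242, 242, 241, 240, 233, 239, 241, 241, 241, 237, 236, 234, 215, 150, 93, 83, 105, 165, 215, 237, 241, 238, 236, 241, 241, 242, 242, 241, 236, 242, 241, 240, 239, 241, 242, 241, 241, 241, 241, 242, 242, 241, 241, 241, 241, 241, 241, 241]
scene8 0.004 [155, 163, 162, 142, 146, 145, 159, 170, 164, 156, 141, 170, 188, 187, 181, 161, 152, 154, 200, 198, 192, 170, 160, 145, 185, 208, 193, 177, 170, 150, 180, 207, 138, 122, 124, 112, 121, 145, 186, 179, 169, 156, 194, 208, 196, 182, 173, 169, 213, 198, 191, 189, 225, 219, 212, 204, 190, 220, 227, 224, 208, 190, 212, 225, 223, 216]
```

```bash
python3 drive.py '0.05 0 0 -0.02 0;0.05 0 0 -0.035 0;0.05 0 0 -0.035 0;0.05 0 0 -0.03 0.019;0.05 0 0 -0.014 0.019;0.05 0.01 0.01 0 0;0.05 0.02 0.022 0 0;0.05 0.025 0.025 0 0' 50; python3 drive.py '0.05 0.025 0.025 0 0;0.05 0.018 0.02 0 0;0.05 0.006 0.007 0 0;0.05 0 0 0 0;0.05 0 0 0 0'; python3 -c "
from sil import *
o=env.get_obs()
sil(.134,'scene10',P=o['tcp_pos']+[0,0,.032],ths=np.arange(-.2,.4,.02))"
```

```text
t: 16.75
tcp_pos: [0.5051, -0.1279, 0.2894]
tool_rot: [-3.134, -0.214, 0.002]
contact_force: [-0.7, -0.6, -1.1]
opening: 0.135
grip_force: 49.3
t: 17.25
tcp_pos: [0.5598, -0.1721, 0.2893]
tool_rot: [-3.133, -0.213, 0.003]
contact_force: [-0.6, 0.2, -1.8]
opening: 0.134
grip_force: 49.3
[ 0.55981915 -0.17193586  0.28977819] [-0.66214977  0.12540775 -1.01835367]
(548, np.float64(0.04), 1, 0, 831, [0.559, -0.165, 0.133])
(547, np.float64(-0.04), 0, 1, 805, [0.561, -0.18, 0.133])
(544, np.float64(0.02), 1, 0, 806, [0.559, -0.168, 0.133])
(539, np.float64(0.08), 1, 0, 862, [0.558, -0.157, 0.134])
```

```bash
python3 drive.py '0.05 0 0 0.01 0;0.05 0 0 0.0115 0;0.05 0.01 0 0 0;0.05 0.015 0 0 0;0.05 0.015 0 0 0;0.05 0.012 0 0 0;0.05 0.008 0 0 0;0.05 0 0 0 0'; python3 drive.py '0.05 0 0 0 0;0.05 0 0 0 0'
python3 - <<'E'
from station import env
import numpy as np
o=env.get_obs();d=o["tcp_pos"]-[.6105,-.0905,0];print(o["tcp_pos"],d[0]*.991+d[1]*.134,-d[0]*.134+d[1]*.991,o["contact_force"],o["tool_rot"])
E
```

```text
t: 18.1
tcp_pos: [0.6209, -0.1643, 0.2683]
tool_rot: [-3.134, -0.214, 0.0]
contact_force: [-0.1, 0.1, -0.9]
opening: 0.131
grip_force: 49.3
t: 18.3
tcp_pos: [0.6198, -0.1648, 0.2687]
tool_rot: [-3.134, -0.213, 0.001]
contact_force: [0.8, -0.5, -1.4]
opening: 0.132
grip_force: 49.3
[ 0.61977499 -0.1647755   0.26873954] -0.0007614049723985578 -0.07484987162389375 [ 0.83697797 -0.49036181 -1.42149284] [-3.13427908e+00 -2.12957518e-01  5.63082068e-04]
```

```bash
python3 drive.py '0.05 0 0 0.006 0;0.05 0 0 0.006 0;0.05 0 0 0 0'; python3 drive.py '0.05 0 0 0.006 0;0.05 0 0 0.005 0;0.05 0 0 0.004 0;0.05 0 0 0 0;0.05 0 0 0 0'
```

```text
t: 18.6
tcp_pos: [0.6193, -0.1645, 0.2552]
tool_rot: [-3.133, -0.213, 0.003]
contact_force: [0.2, 0.4, -1.3]
opening: 0.136
grip_force: 49.3
t: 19.1
tcp_pos: [0.6201, -0.1648, 0.2417]
tool_rot: [-3.134, -0.213, 0.0]
contact_force: [0.2, -0.2, -1.3]
opening: 0.136
grip_force: 49.3
```

```bash
python3 drive.py '0.05 0 0 0.002 0;0.05 0 0 0.001 0;0.05 0 0 0.001 0;0.05 0 0 0 0;0.05 0 0 0 0'
```

```text
t: 19.6
tcp_pos: [0.6202, -0.1648, 0.2378]
tool_rot: [-3.134, -0.213, 0.0]
contact_force: [-0.5, -0.9, -0.2]
opening: 0.135
grip_force: 49.3
```

Run:
```python
from station import env
from h import *
c,o=wrist(env,"w3"); print(o["tcp_pos"],o["contact_force"])
s=env.read_camera("scene");np.savez("pics/scene11.npz",**s)
cv2.imwrite("pics/s11.png",np.hstack([cv2.resize(s["pixels"][110:260,270:420],(400,400),interpolation=2),cv2.resize(c["pixels"][60:380,160:480],(400,400),interpolation=2)]))
```

```text
[ 0.62015195 -0.16476822  0.23779092] [-0.53250506 -0.86585932 -0.22650787]
```

View pics/s11.png

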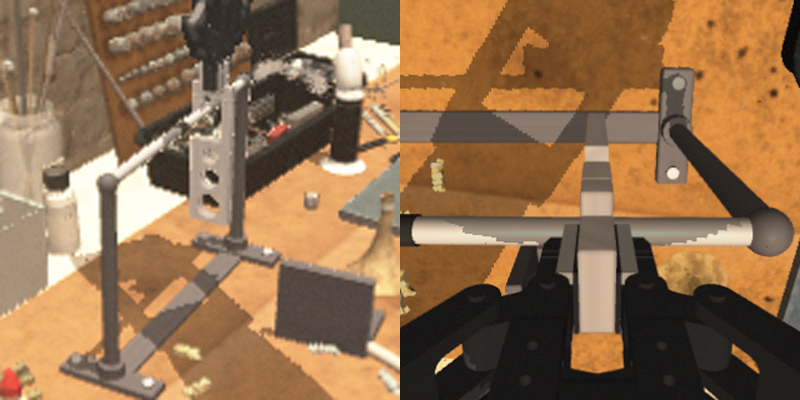

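The gauge is hooked over the bar with its lip on the far side. In the wrist half of the picture the band's right edge is at full-image pixel (169.6,244). I'll locate the mark from that.

Run:
```python
from h import *
c=dict(np.load("pics/w3.npz"));m=np.array([.6105,-.0905,0]);d=np.array([-.134,.991,0])
g=cv2.cvtColor(c["pixels"],cv2.COLOR_BGR2GRAY);print([int(g[r,x]) for r in(244,) for x in range(100,180,2)])
h=g[244];X=np.where(h[60:200]<100)[0]+60;print(X.min(),X.max())
for x in(169.6,X.max()+.5,X.min()-.5,140):
    p=onz(c,(x,244),.2305);print(x,p.round(4),((p-m)@d).round(4),((p-m)@[.991,.134,0]).round(4))
```

```text
[145, 145, 144, 144, 145, 145, 145, 146, 144, 143, 144, 145, 146, 145, 145, 145, 146, 145, 146, 74, 33, 33, 35, 53, 49, 52, 49, 51, 50, 50, 49, 51, 49, 51, 43, 216, 216, 217, 218, 218]
138 168
169.6 [ 0.6117 -0.0886  0.2305] 0.0018 0.0014
168.5 [ 0.6116 -0.088   0.2305] 0.0023 0.0014
137.5 [ 0.6093 -0.0719  0.2305] 0.0186 0.0013
140 [ 0.6095 -0.0732  0.2305] 0.0173 0.0013
```

```bash
python3 drive.py '0.05 0 0 -0.002 0;0.05 0 -0.006 0 0;0.05 0 -0.01 0 0;0.05 0 -0.01 0 0;0.05 0 -0.012 0 0;0.05 0 -0.01 0 0;0.05 0 -0.006 0 0;0.05 0 0 0 0'; python3 drive.py '0.05 0 0 0 0;0.05 0 0 0 0'
python3 - <<'E'
from station import env
from h import *
c,o=wrist(env,"w4");m=np.array([.6105,-.0905,0]);d=np.array([-.134,.991,0]);n=np.array([.991,.134,0])
print(o["tcp_pos"],(o["tcp_pos"]-m)@d,(o["tcp_pos"]-m)@n,o["contact_force"])
g=cv2.cvtColor(c["pixels"],cv2.COLOR_BGR2GRAY)
for k in(-.002,0,.002):
  S=np.arange(-.04,.06,.0005);v=np.array([cv2.remap(g.astype(np.float32),np.float32([[q[0]]]),np.float32([[q[1]]]),1)[0,0] for s in S for q in proj(c,m+s*d+k*n+[0,0,.2305])])
  D=S[(v<100)];print(k,D[D>-.005].round(4).tolist(),v[::10].astype(int))
E
```

```text
t: 20.5
tcp_pos: [0.6128, -0.11, 0.2399]
tool_rot: [-3.134, -0.215, -0.0]
contact_force: [0.6, 1.2, -0.8]
opening: 0.135
grip_force: 49.3
t: 20.7
tcp_pos: [0.6129, -0.1117, 0.2398]
tool_rot: [3.134, 0.213, 0.0]
contact_force: [0.1, -0.3, -0.5]
opening: 0.131
grip_force: 49.3
[ 0.61290481 -0.11167131  0.23982554] -0.021303007600376133 -0.00045379070217880135 [ 0.13520536 -0.30111631 -0.53401461]
-0.002 [0.002, 0.0025, 0.003, 0.0035, 0.004, 0.0045, 0.005, 0.0055, 0.006, 0.0065, 0.007, 0.0075, 0.008, 0.0085, 0.009, 0.0095, 0.01, 0.0105, 0.011, 0.0115, 0.012, 0.0125, 0.013, 0.0135, 0.014, 0.0145, 0.015, 0.0155, 0.016, 0.0165, 0.017, 0.0175, 0.018] [118  88  75  93  92  91  81 116 135  31  31  31 165 210 217 217 217 216
 216 215]
0 [0.002, 0.0025, 0.003, 0.0035, 0.004, 0.0045, 0.005, 0.0055, 0.006, 0.0065, 0.007, 0.0075, 0.008, 0.0085, 0.009, 0.0095, 0.01, 0.0105, 0.011, 0.0115, 0.012, 0.0125, 0.013, 0.0135, 0.014, 0.0145, 0.015, 0.0155, 0.016, 0.0165, 0.017, 0.0175, 0.018] [151 118  80  91  95  91  81 151 151  30  30  31 147 146 146 223 223 221
 221 219]
0.002 [0.002, 0.0025, 0.003, 0.0035, 0.004, 0.0045, 0.005, 0.0055, 0.006, 0.0065, 0.007, 0.0075, 0.008, 0.0085, 0.009, 0.0095, 0.01, 0.0105, 0.011, 0.0115, 0.012, 0.0125, 0.013, 0.0135, 0.014, 0.0145, 0.015, 0.0155, 0.016, 0.0165, 0.017, 0.0175, 0.018] [139 127  81  91  93  94  82 139 140  31  30  32 138 138 151 197 202 201
 201 201]
```

```bash
python3 drive.py '0.05 0 -0.006 0 0;0.05 0 -0.008 0 0;0.05 0 -0.008 0 0;0.05 0 -0.006 0 0;0.05 0 -0.003 0 0;0.05 0 0 0 0;0.05 0 0 0.001 0;0.05 0 0 0.001 0'; python3 drive.py '0.05 0 0 0.001 0;0.05 0 0 0 0;0.05 0 0 0 0' 20;  python3 - <<'E'
from station import env
from h import *
m=np.array([.6105,-.0905,0]);d=np.array([-.134,.991,0]);o=env.get_obs();print((o["tcp_pos"]-m)@d,o["contact_force"])
E
```

```text
t: 21.55
tcp_pos: [0.6087, -0.0808, 0.2377]
tool_rot: [3.134, 0.213, 0.0]
contact_force: [-0.2, -0.8, -1.5]
opening: 0.13
grip_force: 49.3
t: 21.85
tcp_pos: [0.6087, -0.0808, 0.2373]
tool_rot: [3.134, 0.213, 0.001]
contact_force: [-3.0, 0.0, 2.1]
opening: 0.13
grip_force: 50.0
0.00987311063098892 [-2.98753434  0.04620423  2.1186281 ]
```

```bash
python3 drive.py '0.2 0 0 0 0;0.3 0 0 0 0;0.4 0 0 0 0;0.5 0 0 0 0;0.5 0 0 0 0;0.5 0 0 0 0;0.5 0 0 -0.02 0;0.5 0 0 -0.03 0'; python3 drive.py '0.5 0 0 -0.04 0;0.5 0 0 -0.04 0;0.5 0 0 0 0;0.5 0 0 0 0;0.5 0 0 0 0;0.5 0 0 0 0;0.5 0 0 0 0';  python3 - <<'E'
from sil import *
m=np.array([.6105,-.0905,0]);d=np.array([-.134,.991,0]);n=np.array([.991,.134,0])
sil(.134,'scene12',P=m+.0099*d+[0,0,.269],ths=np.arange(-.2,.2,.02))
c,o=wrist(env,"w5")
g=cv2.cvtColor(c["pixels"],cv2.COLOR_BGR2GRAY)
for k,z in((0,.231),(0,.247),(0,.273)):
  S=np.arange(-.03,.05,.001);v=[int(g[int(round(q[1])),int(round(q[0]))]) for s in S for q in proj(c,m+s*d+k*n+[0,0,z])]
  print(z,list(zip((S*1000).round().astype(int).tolist(),v)))
E
```

```text
t: 22.65
tcp_pos: [0.6074, -0.0801, 0.2849]
tool_rot: [-3.132, -0.213, 0.007]
contact_force: [-0.2, -0.2, -0.6]
opening: 0.505
grip_force: 0.0
t: 23.35
tcp_pos: [0.6082, -0.0804, 0.3652]
tool_rot: [-3.133, -0.213, 0.004]
contact_force: [-0.6, 0.5, 0.3]
opening: 0.499
grip_force: 0.0
[ 0.60830006 -0.08047085  0.36552538] [ 0.04262061 -0.63371143 -0.03504212]
(444, np.float64(-0.06), 0, 1, 762, [0.611, -0.092, 0.081])
(429, np.float64(-0.06), 0, 2, 762, [0.611, -0.092, 0.081])
(426, np.float64(-0.02), 1, 0, 740, [0.61, -0.084, 0.081])
(423, np.float64(-0.06), 0, 0, 762, [0.611, -0.092, 0.081])
0.231 [(-30, 228), (-29, 229), (-28, 229), (-27, 228), (-26, 228), (-25, 228), (-24, 229), (-23, 229), (-22, 229), (-21, 229), (-20, 229), (-19, 229), (-18, 229), (-17, 229), (-16, 230), (-15, 218), (-14, 212), (-13, 167), (-12, 145), (-11, 144), (-10, 146), (-9, 145), (-8, 144), (-7, 146), (-6, 145), (-5, 145), (-4, 145), (-3, 144), (-2, 143), (-1, 144), (0, 145), (1, 107), (2, 53), (3, 74), (4, 141), (5, 177), (6, 186), (7, 184), (8, 182), (9, 180), (10, 179), (11, 177), (12, 175), (13, 177), (
[... 1468 characters left out ...]
8), (-15, 157), (-14, 159), (-13, 157), (-12, 153), (-11, 146), (-10, 150), (-9, 151), (-8, 156), (-7, 156), (-6, 157), (-5, 150), (-4, 143), (-3, 140), (-2, 148), (-1, 153), (0, 157), (1, 155), (2, 154), (3, 155), (4, 128), (5, 145), (6, 182), (7, 182), (8, 181), (9, 203), (10, 240), (11, 240), (12, 240), (13, 240), (14, 240), (15, 239), (16, 179), (17, 156), (18, 155), (19, 151), (20, 150), (21, 154), (22, 158), (23, 157), (24, 153), (25, 152), (26, 156), (27, 152), (28, 151), (29, 156), (30, 154), (31, 153), (32, 153), (33, 152), (34, 151), (35, 134), (36, 92), (37, 99), (38, 99), (39, 95), (40, 95), (41, 94), (42, 97), (43, 96), (44, 95), (45, 94), (46, 94), (47, 92), (48, 93), (49, 95)]
```

The gauge hangs centred: the tab spans s = 4.5 to 16 mm and the band edges are at about 1.5 and 17.5 mm. I'll let it settle briefly and hand in.

```bash
python3 drive.py '0.5 0 0 0 0;0.5 0 0 0 0;0.5 0 0 0 0;0.5 0 0 0 0;0.5 0 0 0 0;0.5 0 0 0 0;0.5 0 0 0 0;0.5 0 0 0 0'; python3 -c "
from station import env
print(env.hand_in())"
```

```text
t: 24.25
tcp_pos: [0.6087, -0.0806, 0.3668]
tool_rot: [3.134, 0.213, 0.0]
contact_force: [0.5, -0.2, -0.1]
opening: 0.497
grip_force: 0.0
the job is handed in; nothing more can be done
None
```

I handed in the job at about 24 s with the gauge leaned, hooked near the far (right) end and slid along to hang freely, measured within about 1 mm of the band's centre; the judge's verdict was not shown, and I did not re-measure the bell and bottles afterwards, though no path went near them.

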